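Rebuild the beam line on the optical rail

TASK

Move the four mounted optics from the wooden parking rack onto the four empty carriers of the optical rail, one on each, so that light leaving the lamp housing meets first the lens, then the filter, then the polariser and last the iris before the screen. Stand each optic upright with its whole foot on the carrier's round pad and its face square to the beam (either way round), so that the light passes straight along the rail through all four. They are glass: set them down gently, never let one tip over, and leave the brass coil where it lies.

Things in the scene. Friction and masses are not known exactly. Their poses are not given: they have to be found in the camera images.
- lens: Lens: the thickest mount, a black tube 50 mm across, 26 thick, clear bulging glass; top 110 above its origin; 0.26 kg. Post on a steel foot 44 wide, 10 thick. Origin: centre of the foot's underside. y: optical axis; x: across the mount, the way to grip it (by its two edges, at its centre 85 above the origin). Starts in any 6 deep nest of the rack, up to 0.45 rad askew.
- filter: Filter: the only square mount, a bare aluminium frame 46 x 46 mm, 10 thick, flat clear pane; top 108 above its origin; 0.22 kg. Post on a steel foot 44 wide, 10 thick. Origin: centre of the foot's underside. y: optical axis; x: across the mount, the way to grip it (by its two edges, at its centre 85 above the origin). Starts in any 6 deep nest of the rack, up to 0.45 rad askew.
- polariser: Polariser: the largest round mount, 64 mm across, 12 thick, black with a ring of white degree marks; top 117 above its origin; 0.25 kg. Post on a steel foot 44 wide, 10 thick. Origin: centre of the foot's underside. y: optical axis; x: across the mount, the way to grip it (by its two edges, at its centre 85 above the origin). Starts in any 6 deep nest of the rack, up to 0.45 rad askew.
- iris: Iris: the smallest, round, 36 mm across, 10 thick, steel leaves, 8 mm hole, thin lever low at its +x side; top 103 above its origin; 0.2 kg. Post on a steel foot 44 wide, 10 thick. Origin: centre of the foot's underside. y: optical axis; x: across the mount, the way to grip it (by its two edges, at its centre 85 above the origin). Starts in any 6 deep nest of the rack, up to 0.45 rad askew.
- lamp: Lamp housing, fixed at either end of the rail: an upright grey drum 64 mm across with black rims and amber windows, top 200 mm above the bench. Origin on the rail's middle line, 30 mm above the bench; y along the rail. A white upright screen (104 wide, top 186 above the bench) stands at the other end. Lamp and screen are 110 to 140 mm from the nearest carrier's centre.
- coil: Bystander: a brass coil former lying flat, 104 mm across, 28 high, loose; origin at the centre of its underside.
- carrier1: One of four alike carriers fixed on the aluminium rail: a black block with a flat bright round steel pad on top, 60 mm across. Origin: centre of the pad's top, 48 mm above the bench; z up, y along the rail. In line, 65 to 105 mm apart; the numbers say nothing of their order. The rack, a wooden block 74 x 350 mm, 20 high, lies between robot and rail.
- carrier2: One of four alike carriers fixed on the aluminium rail: a black block with a flat bright round steel pad on top, 60 mm across. Origin: centre of the pad's top, 48 mm above the bench; z up, y along the rail. In line, 65 to 105 mm apart; the numbers say nothing of their order. The rack, a wooden block 74 x 350 mm, 20 high, lies between robot and rail.
- carrier3: One of four alike carriers fixed on the aluminium rail: a black block with a flat bright round steel pad on top, 60 mm across. Origin: centre of the pad's top, 48 mm above the bench; z up, y along the rail. In line, 65 to 105 mm apart; the numbers say nothing of their order. The rack, a wooden block 74 x 350 mm, 20 high, lies between robot and rail.
- carrier4: One of four alike carriers fixed on the aluminium rail: a black block with a flat bright round steel pad on top, 60 mm across. Origin: centre of the pad's top, 48 mm above the bench; z up, y along the rail. In line, 65 to 105 mm apart; the numbers say nothing of their order. The rack, a wooden block 74 x 350 mm, 20 high, lies between robot and rail.

How it is judged:
By the outcome, as a careful person would: the job done as asked, in the order asked, and still so for the second after the job is handed in, with the robot touching nothing.
It also fails if it takes over 93 s, if anything falls off the work surface, if the arm or the gripper's body presses on something with over 40 N, if the wrist force passes 120 N, or if a joint passes its speed limit or range.

ROBOT

A 7-joint arm with a two-finger parallel gripper is mounted at the origin on the work surface. World frame = base frame: x ahead of the robot, y to its left, z up, the work surface at z = 0. Lengths are in m, angles in rad, forces in N, time in s.
With the tool pointing down it reaches from about 0.425 to 0.825 m from the base axis. Payload 3.6 kg.
Tool frame: the origin (TCP) lies midway between the tips of the shut fingers; the grasp point (between the pads) lies 19 mm behind it; z points along the fingers, y is the line along which they close (so a half turn about z gives the same grasp; the last joint's range is limited). The gripper opens to 85 mm and grips with 20 to 120 N. Pads are 22 mm wide; open, the fingers measure 114 mm over their backs; the gripper's body (76 mm by 85 mm) begins 54 mm behind the grasp point. The pads swing forward as they close: fully open they stand 13 mm farther back than shut.
Start: joints at [-1.214, 0.615, -0.013, 1.423, 0.008, 1.103, -0.04], TCP at [0.243, 0.603, 0.231] pointing down, gripper open.
Joint ranges: [-3.12, 3.12], [-0.3, 2.06], [-1.34, 1.32], [0.26, 2.42], [-1.36, 4.5], [0.01, 1.98], [-2.84, 2.84]. Speed limits (rad/s): [2.79, 2.79, 3.14, 3.14, 3.14, 3.14, 3.14].

INTERFACE

Orientations are given as a unit quaternion [x, y, z, w].
In Python, from plant import arm, vision, models gives the robot as it stands.
- The arm moves only by the tool move_arm, never from a script. Its argument "moves" is a list of rows, each an object with "linear": the shift along the tool's x, y, z in mm, a list of three; "spin": the turn about the tool's z in rad; "grip": the opening, from 0 (shut) to 1 (fully open). A call has 1 to 5 rows; each row is the pose to reach, as a shift and turn from the pose commanded when the call began, along the tool's axes at that moment; what a row does not reach only later rows make up. A row lasts 1/8 s, in which the tool goes at most 62.5 mm and 10.7 degrees, less where a joint would pass 70% of its speed; a pose out of reach is approached as far as the arm can. A call with a gripper value outside its range is refused whole. The fingers move at their own pace and stop on an object; the grip force is fixed at half the most. Time passes only in rows, so rows that repeat a pose let the fingers close. It gives the time, the measured TCP pose, the force, the opening and the grip force at its end, in the units of the state.
- arm.get_state(): the state, without advancing time (a new reading comes with each control period).
- vision.grab_frame(name): name is "side" or "top" or "wrist"; returns a dict with "img" (400x640x3 uint8, red, green, blue), "depth" (400x640 float32, m along the optical axis (not along the pixel's ray), 0 where there is no reading), "camera_matrix" (3x3 intrinsics, pixels), "pose" (4x4, takes a point from camera to world coordinates); the wrist camera has in their place "T_tool_cam" (4x4, takes a point from camera to tool coordinates, whose origin is the TCP and whose axes are the flange's). Camera axes: x right, y up, looking along -z (the intrinsics and any distortion apply to the point x, -y, -z); pixel columns grow to the right and rows downward; lengths in m; the calibration is good to about 2 mm. The wrist camera is an equidistant fisheye: a pixel r from the principal point sees the ray r / f radians off the axis. A picture is of the moment at which its call begins: read the wrist's pose just before it.
- arm.finish_job(): hands the job in; it is judged then, once.
Trained networks look in a picture, given as the dict that the camera call returned (one of the last four; its "shot" number tells which), for a name from the list of things; names that differ only in an ending like _2 or _b are one class to them, and where a whole thing is asked for, a point or a joint stands for the part that bears it (a point fixed in the world has none). Each returns a list of dicts, best first, with "confidence" (0 to 1); they miss things now and then, are a little off and sometimes report something else, mostly with a low value. They report only what shows in the picture. A call takes as long as a camera call.
- models.boxes_of(picture, label): "extent" ([left, top, width, height] in pixels, round what is visible of it).
- models.landmark_of(picture, label): "position" ([column, row] in pixels: a listed point, or the origin of a listed thing).
The state is a dict: "time": time; "joint_pos": joint angles; "qvel": joint speeds; "effort": joint torques, N m; "ee_pos": TCP position; "tcp_rot": TCP orientation; "contact_force": force on the tool from outside, world axes, zero at the start; "wrist_torque": the same for the moment, N m; "finger_gap": finger opening in m; "gripper_force": force on a finger pad.
Only numpy, scipy, OpenCV 4.12 (cv2) and the standard library are available. Lean on these libraries where they do the work, as an engineer would, in place of code of your own. Each camera call takes 0.05 s, during which the arm holds its last target. There are 200 camera calls.

## Working session

There is one attempt and no reset: what is moved stays moved. The work goes in short steps, Python scripts to look and compute and a tool call to move; the robot and the scene stay as the last step left them, time stands still between calls to the robot, and variables do not carry over. Pictures are saved under pics/ and viewed, at most 14 in all, crops included, and the job is handed in when it is done.

Besides the shell and the picture viewer there is one more tool, called after "Call:" in YAML: its name, and indented under it one key for each argument. move_arm: Moves the arm, as the interface text tells. Its arguments: {"type":"object","properties":{"moves":{"type":"array","items":{"type":"object","properties":{"linear":{"type":"array","items":{"type":"number"}},"spin":{"type":"number"},"grip":{"type":"number"}}}}},"required":["moves"]}

```bash
ls; mkdir -p pics
python3 - <<'E'
from plant import arm, vision, models
import cv2,pickle
s=arm.get_state(); print(s)
for n in ("side","top"):
    p=vision.grab_frame(n); pickle.dump(p,open(n+'.pkl','wb'))
    cv2.imwrite(f'pics/{n}0.png',p["img"][...,::-1])
    for l in ["lens","filter","polariser","iris","lamp","coil","carrier1"]:
        print(n,l,[(x['position'],round(x['confidence'],2)) for x in models.landmark_of(p,l)[:5]])
E
```

```text
pics
{'time': 0.0, 'joint_pos': array([-1.21452113,  0.6159262 , -0.01259809,  1.42490719,  0.00809354,
        1.10339384, -0.04044008]), 'qvel': array([ 0.00080674,  0.00043387, -0.00066033, -0.00104912, -0.00013703,
       -0.00106461, -0.00113098]), 'effort': array([-1.25951942e-04, -4.69226217e+01,  2.59128269e-01, -1.71028161e+01,
        9.94988310e-03,  9.75045405e-03,  1.13406799e-05]), 'ee_pos': array([0.2424854 , 0.60224993, 0.23013091]), 'tcp_rot': array([ 1.90216935e-01,  9.81741233e-01, -1.27249978e-03, -2.24903987e-04]), 'contact_force': array([-0.57964392, -0.31894397,  0.3910016 ]), 'wrist_torque': array([-0.02980536,  0.00773397,  0.00615374]), 'gripper_force': 0.0, 'finger_gap': 0.0850396452223972}
side lens [([289.5, 294.6], 0.76)]
side filter [([279.8, 233.9], 0.56)]
side polariser [([278.3, 233.3], 0.17)]
side iris [([290.9, 331.2], 0.72)]
side lamp [([375.7, 345.8], 0.67)]
side coil [([271.9, 139.7], 0.96)]
side carrier1 [([359.5, 219.7], 0.93), ([354.5, 193.5], 0.9), ([365.3, 284.8], 0.73), ([361.7, 254.3], 0.71)]
top lens [([402.0, 255.3], 0.57)]
top filter [([332.6, 258.9], 0.62)]
top polariser [([366.5, 262.6], 0.86)]
top iris [([434.9, 257.6], 0.6)]
top lamp [([460.3, 193.9], 0.57)]
top coil [([185.9, 262.3], 0.7)]
top carrier1 [([302.1, 182.7], 0.77), ([338.8, 186.1], 0.74), ([415.5, 191.0], 0.58)]
```

View pics/side0.png

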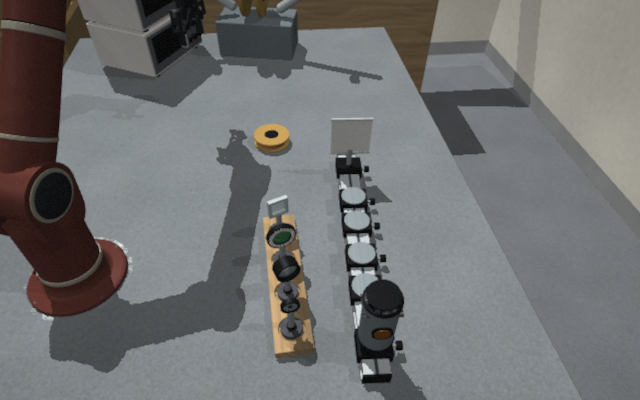

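View pics/top0.png

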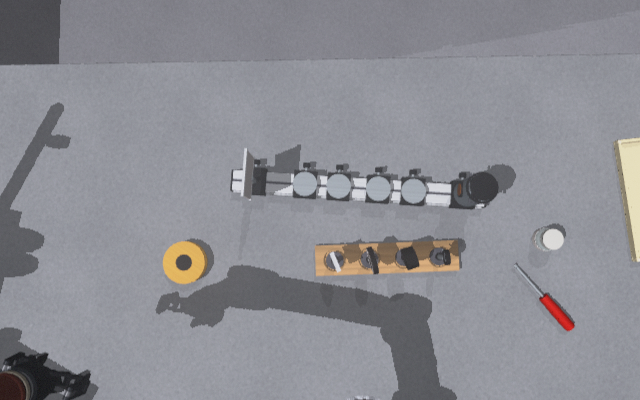

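```bash
cat > h.py <<'E'
import numpy as np,pickle,cv2
def ray(p,uv):
    K=p["camera_matrix"];T=p["pose"]
    d=np.array([(uv[0]-K[0,2])/K[0,0],-(uv[1]-K[1,2])/K[1,1],-1.0])
    return T[:3,3],T[:3,:3]@d
def onz(p,uv,z):
    o,d=ray(p,uv);return o+d*(z-o[2])/d[2]
def cloud(p):
    K=p["camera_matrix"];T=p["pose"];D=p["depth"]
    v,u=np.mgrid[:400,:640];c=np.stack([(u-K[0,2])/K[0,0]*D,-(v-K[1,2])/K[1,1]*D,-D],-1)
    w=c@T[:3,:3].T+T[:3,3];w[D==0]=np.nan;return w
E
python3 - <<'E'
from h import *
np.set_printoptions(precision=4,suppress=True)
for n in("side","top"):
    p=pickle.load(open(n+'.pkl','rb'));print({k:(v if k in('camera_matrix','pose') else '') for k,v in p.items()})
    P=cloud(p)
    print(n)
    L=dict(top=dict(lens=(402,255.3),filter=(332.6,258.9),pol=(366.5,262.6),iris=(434.9,257.6),c1=(302.1,182.7),c2=(338.8,186.1),c3=(415.5,191),lamp=(460.3,193.9)),
     side=dict(lens=(289.5,294.6),filter=(279.8,233.9),iris=(290.9,331.2),c1=(359.5,219.7),c2=(354.5,193.5),c3=(365.3,284.8),c4=(361.7,254.3),lamp=(375.7,345.8)))[n]
    for k,uv in L.items(): print(k,onz(p,uv,.048 if k[0]=='c' else .03 if k=='lamp' else .014))
E
```

```text
{'img': '', 'depth': '', 'camera_matrix': array([[437.7175,   0.    , 321.8709],
       [  0.    , 437.7175, 204.9254],
       [  0.    ,   0.    ,   1.    ]]), 'pose': array([[ 0.9917,  0.0783, -0.1019,  0.4382],
       [-0.1273,  0.706 , -0.6967, -0.6209],
       [ 0.0174,  0.7039,  0.7101,  0.7935],
       [ 0.    ,  0.    ,  0.    ,  1.    ]]), 'shot': ''}
side
lens [ 0.4496 -0.1094  0.014 ]
filter [0.4396 0.0597 0.014 ]
iris [ 0.446 -0.193  0.014]
c1 [0.626  0.0528 0.048 ]
c2 [0.6302 0.1409 0.048 ]
c3 [ 0.6039 -0.1263  0.048 ]
c4 [ 0.6116 -0.0481  0.048 ]
lamp [ 0.6005 -0.2502  0.03  ]
{'img': '', 'depth': '', 'camera_matrix': array([[490.0469,   0.    , 317.6081],
       [  0.    , 490.0469, 207.9393],
       [  0.    ,   0.    ,   1.    ]]), 'pose': array([[-0.0095,  0.9973, -0.0723,  0.479 ],
       [-0.9997, -0.011 , -0.0208,  0.0791],
       [-0.0215,  0.0721,  0.9972,  1.2279],
       [ 0.    ,  0.    ,  0.    ,  1.    ]]), 'shot': ''}
top
lens [ 0.448  -0.1019  0.014 ]
filter [0.4407 0.0687 0.014 ]
pol [ 0.4309 -0.0145  0.014 ]
iris [ 0.4417 -0.1822  0.014 ]
c1 [0.6263 0.1408 0.048 ]
c2 [0.6169 0.052  0.048 ]
c3 [ 0.6029 -0.1326  0.048 ]
lamp [ 0.5963 -0.2446  0.03  ]
```

The side view shows the lamp at the near end (382,300) and the screen at the far end. From the lamp outward, the rack holds iris, lens, polariser and filter. The top view agrees: filter (333,260), polariser (371,260), lens (406,258), iris (441,256), and pads at columns 305, 338, 378 and 413.

```bash
cat > meas.py <<'E'
from h import *
np.set_printoptions(precision=4,suppress=True)
p=pickle.load(open('top.pkl','rb'));P=cloud(p)
def comp(m,mn):
    n,l,st,c=cv2.connectedComponentsWithStats(m.astype(np.uint8));return [(l==i) for i in range(1,n) if st[i,4]>mn]
Z=P[...,2];
img=p['img'].astype(int)
pad=(abs(Z-.048)<.006)&(img.min(-1)>95)&(P[...,0]>.55)&(P[...,0]<.7)
pad=cv2.morphologyEx(pad.astype(np.uint8),cv2.MORPH_OPEN,np.ones((5,5)))
print('pads')
for m in comp(pad,150):
    v,u=np.nonzero(m);(c,r)=cv2.minEnclosingCircle(np.c_[u,v].astype(np.float32)); 
    print(m.sum(),u.mean(),v.mean(),c,r,np.nanmedian(Z[m]),onz(p,(u.mean(),v.mean()),.048))
print('optics')
reg=(P[...,0]>.36)&(P[...,0]<.53)&(P[...,1]>-.25)&(P[...,1]<.15)
for m in comp(reg&(Z>.085),25):
    q=P[m];c=q.mean(0);r=cv2.minAreaRect((q[:,:2]*1000).astype(np.float32));u,s,vt=np.linalg.svd(q[:,:2]-c[:2]);d=vt[0]*np.sign(vt[0][0])
    print(m.sum(),c,np.nanmax(q[:,2]),'rect',r,'head',np.arctan2(d[1],d[0]))
E
python3 meas.py
```

```text
pads
412 304.31310679611653 183.99271844660194 (304.1140441894531, 183.69297790527344) 12.779008865356445 0.047642202064701045 [0.6231 0.1354 0.048 ]
475 338.11578947368423 185.7915789473684 (338.1395263671875, 185.71511840820312) 12.520149230957031 0.04804672962127454 [0.6177 0.0536 0.048 ]
435 377.75402298850577 188.0022988505747 (377.56451416015625, 188.0483856201172) 12.500360488891602 0.04815051672346815 [ 0.6112 -0.042   0.048 ]
466 413.2403433476395 190.57725321888412 (413.0487060546875, 190.54103088378906) 12.558384895324707 0.04818755221439952 [ 0.6039 -0.1272  0.048 ]
optics
179 [ 0.4418 -0.0193  0.1212] 0.13643823581579606 rect ((441.0102844238281, -20.35279083251953), (63.22417449951172, 13.273750305175781), 15.253177642822266) head 0.26727228038751516
266 [ 0.4467 -0.1046  0.1178] 0.12912208133411696 rect ((445.92779541015625, -105.77012634277344), (49.94758605957031, 26.303125381469727), 19.324825286865234) head 0.2998958399397665
107 [ 0.4469 -0.1878  0.1066] 0.12087671023602642 rect ((447.02471923828125, -188.76126098632812), (34.70256042480469, 10.596068382263184), 8.18739128112793) head 0.10336004010329654
92 [0.4394 0.0649 0.1221] 0.12603750552673643 rect ((439.27105712890625, 64.86032104492188), (45.79661560058594, 9.871960639953613), 21.80037498474121) head 0.3771181126207716
```

```bash
cat > go.py <<'E'
import sys,numpy as np
from scipy.spatial.transform import Rotation as R
from plant import arm
np.set_printoptions(precision=3,suppress=True)
# args: x y z heading(of closing axis)  -> shift (mm, tool axes) and spin
def go(x,y,z,h):
    s=arm.get_state();r=R.from_quat(s['tcp_rot']).as_matrix()
    d=r.T@(np.array([x,y,z])-s['ee_pos'])*1000;h0=np.arctan2(r[1,1],r[0,1])
    dh=(h-h0+np.pi/2)%np.pi-np.pi/2
    print('t',round(s['time'],2),'tcp',s['ee_pos'],'h',round(h0,3),'shift',d,'spin',round(-dh,3),'gap',round(s['finger_gap'],4),'F',s['contact_force'],'q',s['joint_pos'])
if __name__=='__main__':
    go(*map(float,sys.argv[1:5]))
E
python3 go.py .4393 .0649 .24 .378
```

```text
t 0.8 tcp [0.243 0.603 0.231] h 1.188 shift [-383.27  -425.709   -8.677] spin 0.81 gap 0.0858 F [ 0.179 -0.387 -0.075] q [-1.215  0.615 -0.013  1.423  0.008  1.103 -0.04 ]
```

Call:
move_arm:
  moves:
    - {"linear":[-39,-43,-1],"spin":0.09,"grip":1}
    - {"linear":[-77,-86,-2],"spin":0.18,"grip":1}
    - {"linear":[-116,-129,-3],"spin":0.27,"grip":1}
    - {"linear":[-155,-172,-3],"spin":0.35,"grip":1}
    - {"linear":[-194,-215,-4],"spin":0.43,"grip":1}

```text
time: 1.42
ee_pos: [0.3431, 0.3293, 0.2357]
tcp_rot: [0.396, 0.918, 0.0, 0.0]
contact_force: [-0.1, -0.8, -0.3]
finger_gap: 0.0854
gripper_force: 0.0
```

```bash
python3 go.py .4393 .0649 .24 .378
```

```text
t 1.43 tcp [0.343 0.329 0.236] h 0.755 shift [-258.458 -111.254   -4.434] spin 0.377 gap 0.0854 F [-0.073 -0.841 -0.304] q [-0.903  0.342  0.124  1.907 -0.053  0.894  0.003]
```

Call:
move_arm:
  moves:
    - {"linear":[-52,-22,-1],"spin":0.075,"grip":1}
    - {"linear":[-103,-44,-2],"spin":0.15,"grip":1}
    - {"linear":[-155,-67,-3],"spin":0.225,"grip":1}
    - {"linear":[-207,-89,-4],"spin":0.3,"grip":1}
    - {"linear":[-258,-111,-4],"spin":0.377,"grip":1}

```text
time: 2.05
ee_pos: [0.44, 0.0658, 0.2399]
tcp_rot: [0.561, 0.828, 0.001, 0.001]
contact_force: [0.4, 0.1, 0.2]
finger_gap: 0.0854
gripper_force: 0.0
```

```bash
python3 go.py .4393 .0649 .08 .378
python3 - <<'E'
from plant import arm,vision
import cv2,pickle
s=arm.get_state();p=vision.grab_frame("wrist");pickle.dump((s,p),open('w1.pkl','wb'));cv2.imwrite('pics/w1.png',p['img'][...,::-1]);print(p['camera_matrix'],p['T_tool_cam'])
E
```

```text
t 2.05 tcp [0.44  0.066 0.24 ] h 0.379 shift [ -0.555  -1.221 159.88 ] spin 0.001 gap 0.0854 F [0.399 0.067 0.215] q [-0.437  0.298  0.313  1.979 -0.118  0.88   0.317]
[[309.70691629   0.         315.09372068]
 [  0.         309.70691629 200.41473487]
 [  0.           0.           1.        ]] [[-3.60410220e-04  9.53295275e-01  3.02039715e-01  7.69387277e-02]
 [ 9.99999859e-01  4.61492524e-04 -2.63304687e-04 -1.26383449e-03]
 [-3.90396185e-04  3.02039577e-01 -9.53295307e-01 -1.42284211e-01]
 [ 0.00000000e+00  0.00000000e+00  0.00000000e+00  1.00000000e+00]]
```

View pics/w1.png

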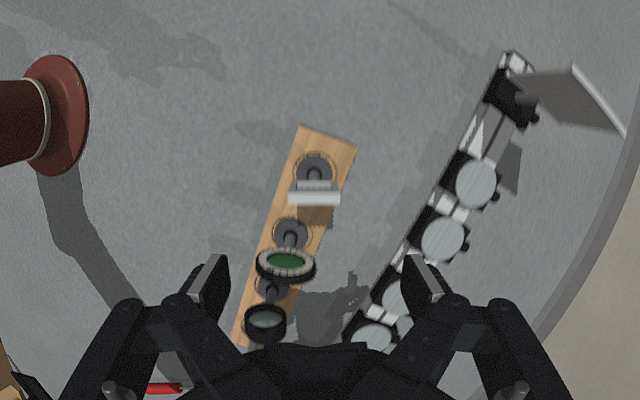

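The filter's top edge is at (314,198), level and centred between the fingers. Pads show at (475,185), (443,240) and (410,293). I'll cross-check with the wrist depth.

```bash
cat >> h.py <<'E'
from scipy.spatial.transform import Rotation as R
def wcloud(s,p):
    K=p["camera_matrix"];D=p["depth"];v,u=np.mgrid[:400,:640]
    x=(u-K[0,2])/K[0,0];y=(v-K[1,2])/K[1,1];th=np.hypot(x,y)+1e-9;t=np.tan(th)/th
    c=np.stack([x*t*D,-y*t*D,-D],-1);T=p["T_tool_cam"]
    w=(c@T[:3,:3].T+T[:3,3])@R.from_quat(s['tcp_rot']).as_matrix().T+s['ee_pos'];w[D==0]=np.nan;return w
def comps(m,mn):
    n,l,st,c=cv2.connectedComponentsWithStats(m.astype(np.uint8));return [(l==i) for i in range(1,n) if st[i,4]>mn]
def report(s,p):
    P=wcloud(s,p);Z=P[...,2];img=p['img'].astype(int);X=P[...,0];Y=P[...,1]
    pad=((abs(Z-.048)<.006)&(img.min(-1)>95)&(X>.56)&(X<.68)).astype(np.uint8)
    for m in comps(cv2.morphologyEx(pad,cv2.MORPH_OPEN,np.ones((9,9))),300):
        q=P[m];(c,r)=cv2.minEnclosingCircle((q[:,:2]*1000).astype(np.float32));print('pad',m.sum(),q.mean(0),c,r)
    for m in comps((X>.36)&(X<.53)&(Y>-.25)&(Y<.15)&(Z>.085)&(Z<.14),60):
        q=P[m];r=cv2.minAreaRect((q[:,:2]*1000).astype(np.float32));print('opt',m.sum(),q.mean(0),np.max(q[:,2]),r)
E
python3 -c "
from h import *
np.set_printoptions(precision=4,suppress=True)
report(*pickle.load(open('w1.pkl','rb')))"
```

```text
pad 1448 [0.6249 0.1333 0.0477] (627.4572143554688, 132.46839904785156) 32.57799530029297
pad 1355 [0.6174 0.0524 0.0478] (621.5444946289062, 50.82875442504883) 32.73890686035156
pad 529 [ 0.6004 -0.0527  0.048 ] (605.2261352539062, -50.422386169433594) 28.454797744750977
pad 568 [ 0.6069 -0.1231  0.0481] (605.3718872070312, -130.88671875) 31.436994552612305
opt 948 [0.438  0.065  0.1142] 0.12356829384286722 ((438.3506164550781, 63.90892028808594), (45.85446548461914, 10.872125625610352), 21.69269561767578)
opt 1648 [ 0.4398 -0.0183  0.1124] 0.13212057323107684 ((440.1436767578125, -20.890390396118164), (64.42330932617188, 13.95095443725586), 14.761988639831543)
opt 1259 [ 0.4447 -0.1025  0.1096] 0.1253240341765256 ((445.1322937011719, -106.08583068847656), (49.99908447265625, 27.098140716552734), 18.521697998046875)
```

Call:
move_arm:
  moves:
    - {"linear":[-1,-2,50],"spin":0,"grip":1}
    - {"linear":[-1,-2,100],"spin":0,"grip":1}
    - {"linear":[-1,-2,140],"spin":0,"grip":1}
    - {"linear":[-1,-2,164],"spin":0,"grip":1}
    - {"linear":[-1,-2,164],"spin":0,"grip":0.55}

```text
time: 2.72
ee_pos: [0.4368, 0.0658, 0.0742]
tcp_rot: [0.56, 0.828, -0.001, -0.001]
contact_force: [-0.4, 0.5, 0.9]
finger_gap: 0.07
gripper_force: 0.0
```

Call:
move_arm:
  moves:
    - {"linear":[0,0,0],"spin":0,"grip":0.3}
    - {"linear":[0,0,0],"spin":0,"grip":0.1}
    - {"linear":[0,0,0],"spin":0,"grip":0}
    - {"linear":[0,0,0],"spin":0,"grip":0}
    - {"linear":[0,0,-3],"spin":0,"grip":0}

```text
time: 3.35
ee_pos: [0.4376, 0.0658, 0.0787]
tcp_rot: [0.56, 0.828, 0.0, -0.0]
contact_force: [0.1, 0.4, -1.8]
finger_gap: 0.0452
gripper_force: 61.4
```

```bash
python3 go.py .6112 -.042 .25 -.073
```

```text
t 3.35 tcp [0.438 0.066 0.079] h 0.381 shift [-164.615  121.079 -171.325] spin 0.454 gap 0.0452 F [ 0.056  0.389 -1.783] q [-0.339  0.561  0.202  2.169 -0.258  0.433  0.449]
```

Call:
move_arm:
  moves:
    - {"linear":[0,0,-15],"spin":0,"grip":0}
    - {"linear":[0,0,-50],"spin":0,"grip":0}
    - {"linear":[0,0,-100],"spin":0,"grip":0}
    - {"linear":[-20,15,-150],"spin":0.05,"grip":0}
    - {"linear":[-50,37,-171],"spin":0.14,"grip":0}

```text
time: 3.98
ee_pos: [0.4912, 0.0336, 0.2523]
tcp_rot: [0.617, 0.787, 0.002, 0.001]
contact_force: [0.5, 0.1, -2.5]
finger_gap: 0.0456
gripper_force: 62.1
```

```bash
python3 go.py .6112 -.042 .25 -.073
```

```text
t 3.98 tcp [0.491 0.034 0.252] h 0.241 shift [-102.002   98.498    2.605] spin 0.314 gap 0.0456 F [ 0.477  0.086 -2.52 ] q [-0.382  0.362  0.374  1.848 -0.161  0.958  0.303]
```

Call:
move_arm:
  moves:
    - {"linear":[-28,27,0],"spin":0.09,"grip":0}
    - {"linear":[-62,60,0],"spin":0.2,"grip":0}
    - {"linear":[-90,87,1],"spin":0.28,"grip":0}
    - {"linear":[-102,98,2],"spin":0.314,"grip":0}
    - {"linear":[-102,98,20],"spin":0.314,"grip":0}

```text
time: 4.6
ee_pos: [0.6112, -0.0442, 0.2294]
tcp_rot: [0.733, 0.68, 0.0, 0.001]
contact_force: [-0.4, -0.4, -1.6]
finger_gap: 0.0453
gripper_force: 62.2
```

```bash
python3 go.py .6112 -.042 .11 -.073;  python3 - <<'E'
from plant import arm,vision
import cv2,pickle
s=arm.get_state();p=vision.grab_frame("wrist");pickle.dump((s,p),open('w2.pkl','wb'));cv2.imwrite('pics/w2.png',p['img'][...,::-1])
from h import *
np.set_printoptions(precision=4,suppress=True)
report(s,p)
E
```

```text
t 4.6 tcp [ 0.611 -0.044  0.229] h -0.075 shift [  2.388  -0.395 119.347] spin -0.002 gap 0.0453 F [-0.381 -0.439 -1.604] q [-0.227  0.587  0.441  1.552 -0.273  1.062  0.208]
pad 1616 [0.6239 0.1286 0.0476] (624.324462890625, 133.48085021972656) 29.672142028808594
pad 2513 [0.6185 0.0529 0.0476] (618.5528564453125, 53.47611999511719) 30.338342666625977
pad 1870 [ 0.6119 -0.0385  0.0477] (611.3218994140625, -42.73165512084961) 29.818185806274414
opt 807 [ 0.4537 -0.0178  0.1201] 0.13180309355223666 ((443.160888671875, -20.82741928100586), (58.76015853881836, 13.359648704528809), 15.242650985717773)
opt 1188 [ 0.4536 -0.1024  0.1132] 0.1249247414406761 ((446.7564392089844, -105.96720886230469), (47.91387176513672, 26.418903350830078), 19.587024688720703)
```

View pics/w2.png

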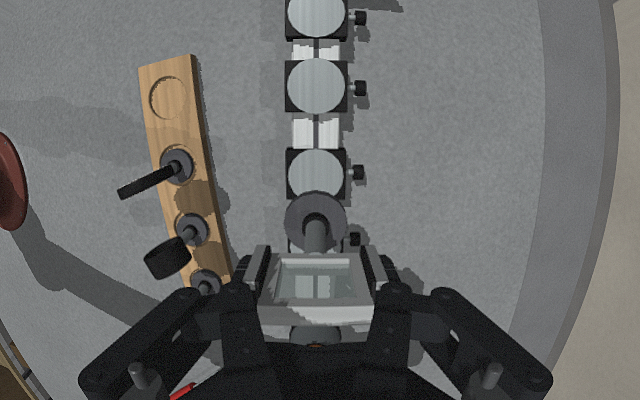

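The filter hangs upright in the grip: its foot is at (315,218), and the target pad at (315,172) lies underneath once perspective is accounted for. I'll measure the foot's offset from the TCP.

```bash
cat >> h.py <<'E'
def foot(s,p):
    P=wcloud(s,p);t=s['ee_pos'];Z=P[...,2]
    m=(np.hypot(P[...,0]-t[0],P[...,1]-t[1])<.04)&(Z<t[2]-.042)&(Z>t[2]-.068)
    for c in comps(m,100):
        q=P[c];e,r=cv2.minEnclosingCircle((q[:,:2]*1000).astype(np.float32));print('foot-tcp mm',np.array(e)-t[:2]*1000,r,c.sum(),'z',np.median(q[:,2])-t[2])
E
python3 -c "
from h import *
np.set_printoptions(precision=4,suppress=True)
foot(*pickle.load(open('w2.pkl','rb')))"
```

```text
foot-tcp mm [-1.0467 -2.0385] 22.127290725708008 2515 z -0.052918699972652805
```

Call:
move_arm:
  moves:
    - {"linear":[4,1,35],"spin":0,"grip":0}
    - {"linear":[4,1,75],"spin":0,"grip":0}
    - {"linear":[4,1,103],"spin":0,"grip":0}
    - {"linear":[4,1,112],"spin":0,"grip":0}
    - {"linear":[4,1,112],"spin":0,"grip":0}

```text
time: 5.28
ee_pos: [0.6112, -0.0385, 0.1173]
tcp_rot: [0.732, 0.681, -0.0, -0.0]
contact_force: [-0.8, 0.2, -0.5]
finger_gap: 0.0449
gripper_force: 62.0
```

Call:
move_arm:
  moves:
    - {"linear":[0,0,2],"spin":0,"grip":0}
    - {"linear":[0,0,4],"spin":0,"grip":0}
    - {"linear":[0,0,5],"spin":0,"grip":0}

```text
time: 5.65
ee_pos: [0.6117, -0.0387, 0.1128]
tcp_rot: [0.732, 0.681, 0.0, 0.0]
contact_force: [-0.3, -0.9, -2.3]
finger_gap: 0.0449
gripper_force: 62.0
```

Call:
move_arm:
  moves:
    - {"linear":[-1.5,0,1],"spin":0,"grip":0}
    - {"linear":[-1.5,0,2],"spin":0,"grip":0}

```text
time: 5.9
ee_pos: [0.6114, -0.0406, 0.1107]
tcp_rot: [0.733, 0.681, -0.0, 0.0]
contact_force: [-1.0, 0.1, 3.3]
finger_gap: 0.045
gripper_force: 62.6
```

Call:
move_arm:
  moves:
    - {"linear":[0,0,0.7],"spin":0,"grip":0}
    - {"linear":[0,0,0.7],"spin":0,"grip":0}

```text
time: 6.15
ee_pos: [0.6114, -0.0406, 0.1107]
tcp_rot: [0.733, 0.681, 0.0, 0.0]
contact_force: [-1.8, 0.6, 5.5]
finger_gap: 0.0454
gripper_force: 62.9
```

Call:
move_arm:
  moves:
    - {"linear":[0,0,0],"spin":0,"grip":0.6}
    - {"linear":[0,0,0],"spin":0,"grip":0.8}
    - {"linear":[0,0,0],"spin":0,"grip":1}
    - {"linear":[0,0,-15],"spin":0,"grip":1}
    - {"linear":[0,0,-60],"spin":0,"grip":1}

```text
time: 6.78
ee_pos: [0.6098, -0.0398, 0.1687]
tcp_rot: [0.732, 0.681, -0.002, -0.002]
contact_force: [0.5, 0.9, 0.3]
finger_gap: 0.085
gripper_force: 0.0
```

```bash
python3 go.py .4455 -.1055 .22 .335
```

```text
t 6.78 tcp [ 0.61  -0.04   0.169] h -0.073 shift [ -77.542 -159.363  -50.411] spin -0.408 gap 0.085 F [0.482 0.935 0.308] q [-0.217  0.649  0.415  1.624 -0.306  0.939  0.233]
```

Call:
move_arm:
  moves:
    - {"linear":[0,0,-45],"spin":0,"grip":1}
    - {"linear":[-25,-52,-50],"spin":-0.12,"grip":1}
    - {"linear":[-52,-106,-50],"spin":-0.26,"grip":1}
    - {"linear":[-78,-159,-50],"spin":-0.408,"grip":1}
    - {"linear":[-78,-159,-50],"spin":-0.408,"grip":1}

```text
time: 7.4
ee_pos: [0.442, -0.1087, 0.2205]
tcp_rot: [0.582, 0.813, -0.0, -0.001]
contact_force: [0.5, -0.0, 0.2]
finger_gap: 0.0856
gripper_force: 0.0
```

```bash
python3 go.py .4455 -.1055 .075 .335;  python3 - <<'E'
from plant import arm,vision
import cv2,pickle
from h import *
np.set_printoptions(precision=4,suppress=True)
s=arm.get_state();p=vision.grab_frame("wrist");pickle.dump((s,p),open('w3.pkl','wb'));report(s,p)
p=vision.grab_frame("side");cv2.imwrite('pics/s3.png',cv2.resize(p['img'][100:380,220:440,::-1],None,fx=2.1,fy=2.1))
E
```

```text
t 7.4 tcp [ 0.442 -0.109  0.221] h 0.328 shift [  1.663   4.687 145.524] spin -0.007 gap 0.0856 F [ 0.452 -0.016  0.208] q [-0.077  0.346  0.363  1.981 -0.162  0.845  0.703]
pad 1257 [0.6244 0.1346 0.0477] (627.1878662109375, 135.38868713378906) 32.045623779296875
pad 1587 [0.618  0.0524 0.0477] (620.746337890625, 53.31796646118164) 31.8124942779541
pad 1488 [ 0.6036 -0.1279  0.0479] (605.8427734375, -128.3553466796875) 32.03742980957031
opt 1235 [ 0.4382 -0.0224  0.1244] 0.1328025883861395 ((439.68731689453125, -21.724111557006836), (62.06340026855469, 13.539093971252441), 14.813961029052734)
opt 1854 [ 0.4441 -0.1055  0.1168] 0.12528897403499684 ((444.7444763183594, -106.75511169433594), (50.39114761352539, 26.987979888916016), 18.59768295288086)
opt 765 [ 0.4456 -0.1882  0.104 ] 0.11778522901934092 ((446.1610412597656, -189.81716918945312), (35.2439079284668, 11.104193687438965), 6.86240816116333)
```

View pics/s3.png

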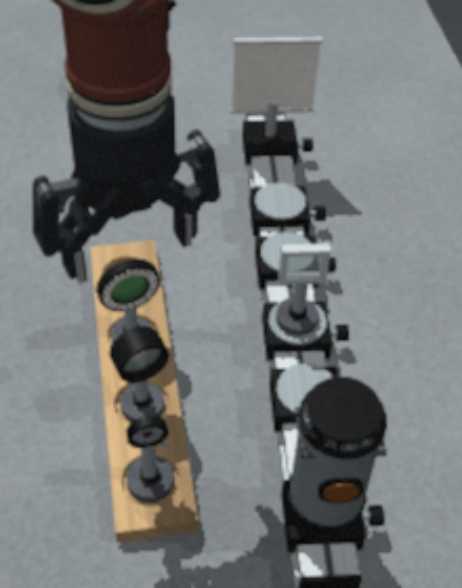

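The filter stands centred on its pad at (298,320). The lens is next.

Call:
move_arm:
  moves:
    - {"linear":[1,4,45],"spin":0,"grip":1}
    - {"linear":[1,4,90],"spin":0,"grip":1}
    - {"linear":[1,4,125],"spin":0,"grip":1}
    - {"linear":[1,4,144],"spin":0,"grip":1}
    - {"linear":[1,4,144],"spin":0,"grip":0.6}

```text
time: 8.12
ee_pos: [0.4516, -0.1034, 0.0744]
tcp_rot: [0.579, 0.816, -0.0, -0.001]
contact_force: [0.9, 0.3, 0.4]
finger_gap: 0.0698
gripper_force: 0.0
```

Call:
move_arm:
  moves:
    - {"linear":[0,0,0],"spin":0,"grip":0.4}
    - {"linear":[0,0,0],"spin":0,"grip":0.2}
    - {"linear":[0,0,0],"spin":0,"grip":0}
    - {"linear":[0,0,0],"spin":0,"grip":0}
    - {"linear":[0,0,-3],"spin":0,"grip":0}

```text
time: 8.75
ee_pos: [0.4502, -0.104, 0.0786]
tcp_rot: [0.579, 0.815, -0.0, -0.0]
contact_force: [-0.9, 1.0, -2.4]
finger_gap: 0.048
gripper_force: 62.1
```

```bash
python3 go.py .604 -.1275 .25 -.073
```

```text
t 8.75 tcp [ 0.45  -0.104  0.079] h 0.335 shift [ -72.716  137.377 -171.537] spin 0.408 gap 0.048 F [-0.856  1.049 -2.428] q [ 0.011  0.583  0.246  2.118 -0.299  0.473  0.821]
```

Call:
move_arm:
  moves:
    - {"linear":[0,0,-15],"spin":0,"grip":0}
    - {"linear":[0,0,-50],"spin":0,"grip":0}
    - {"linear":[0,0,-100],"spin":0,"grip":0}
    - {"linear":[-10,20,-150],"spin":0.06,"grip":0}
    - {"linear":[-25,50,-171],"spin":0.14,"grip":0}

```text
time: 9.38
ee_pos: [0.5064, -0.1117, 0.2525]
tcp_rot: [0.636, 0.772, 0.001, 0.001]
contact_force: [-0.1, -0.7, -2.1]
finger_gap: 0.0483
gripper_force: 62.7
```

```bash
python3 go.py .604 -.1275 .25 -.073
```

```text
t 9.38 tcp [ 0.506 -0.112  0.252] h 0.192 shift [-34.162  92.762   2.794] spin 0.265 gap 0.0483 F [-0.147 -0.715 -2.068] q [-0.115  0.409  0.418  1.782 -0.195  0.989  0.572]
```

Call:
move_arm:
  moves:
    - {"linear":[-11,30,0],"spin":0.09,"grip":0}
    - {"linear":[-22,60,0],"spin":0.17,"grip":0}
    - {"linear":[-34,93,1],"spin":0.265,"grip":0}
    - {"linear":[-34,93,2],"spin":0.265,"grip":0}
    - {"linear":[-34,93,15],"spin":0.265,"grip":0}

```text
time: 10.0
ee_pos: [0.6031, -0.1268, 0.2341]
tcp_rot: [0.731, 0.682, -0.0, -0.0]
contact_force: [0.4, -0.3, -1.4]
finger_gap: 0.0479
gripper_force: 63.1
```

```bash
python3 go.py .604 -.1275 .113 -.073;  python3 - <<'E'
from plant import arm,vision
import cv2,pickle
from h import *
np.set_printoptions(precision=4,suppress=True)
s=arm.get_state();p=vision.grab_frame("wrist");pickle.dump((s,p),open('w4.pkl','wb'));report(s,p);foot(s,p)
E
```

```text
t 10.0 tcp [ 0.603 -0.127  0.234] h -0.07 shift [ -0.581   1.038 121.063] spin 0.003 gap 0.0479 F [ 0.415 -0.346 -1.427] q [-0.102  0.593  0.464  1.533 -0.286  1.084  0.359]
pad 1659 [0.6192 0.0467 0.0476] (618.9896240234375, 52.92417907714844) 30.264936447143555
pad 1799 [ 0.6051 -0.1239  0.0477] (604.9215087890625, -127.55158233642578) 30.212472915649414
opt 1186 [ 0.4484 -0.0217  0.1153] 0.13192952086985832 ((441.1561584472656, -21.592208862304688), (63.370792388916016, 13.940197944641113), 14.93607234954834)
opt 513 [ 0.4486 -0.1882  0.1041] 0.11766774653532618 ((445.9919738769531, -189.82443237304688), (36.69300079345703, 11.170538902282715), 6.3020734786987305)
foot-tcp mm [-6.2864  0.2205] 22.094541549682617 2327 z -0.051507677631998205
```

Call:
move_arm:
  moves:
    - {"linear":[0,8,30],"spin":0,"grip":0}
    - {"linear":[0,8,70],"spin":0,"grip":0}
    - {"linear":[0,8,100],"spin":0,"grip":0}
    - {"linear":[0,8,114],"spin":0,"grip":0}
    - {"linear":[0,8,114],"spin":0,"grip":0}

```text
time: 10.68
ee_pos: [0.6108, -0.127, 0.1199]
tcp_rot: [0.731, 0.682, -0.001, -0.001]
contact_force: [-0.1, -0.8, -1.6]
finger_gap: 0.0482
gripper_force: 63.0
```

Call:
move_arm:
  moves:
    - {"linear":[0,0,1.5],"spin":0,"grip":0}
    - {"linear":[0,0,3],"spin":0,"grip":0}

```text
time: 10.92
ee_pos: [0.6125, -0.1275, 0.1189]
tcp_rot: [0.731, 0.682, 0.001, 0.001]
contact_force: [-0.2, 0.1, -2.3]
finger_gap: 0.048
gripper_force: 63.0
```

Run:
```python
from h import *
s,p=pickle.load(open('w4.pkl','rb'));P=wcloud(s,p);t=s['ee_pos'];Z=P[...,2]
m=(np.hypot(P[...,0]-t[0]+.006,P[...,1]-t[1])<.021)&(Z<t[2]-.045)&(Z>t[2]-.06)
q=P[m];A=np.c_[q[:,:2]-t[:2],np.ones(len(q))];print(np.linalg.lstsq(A,q[:,2]-t[2],rcond=None)[0])
```

```text
[-0.07115102  0.00082845 -0.0519156 ]
```

Call:
move_arm:
  moves:
    - {"linear":[0,0,2],"spin":0,"grip":0}
    - {"linear":[0,0,4],"spin":0,"grip":0}
    - {"linear":[0,0,5],"spin":0,"grip":0}

```text
time: 11.3
ee_pos: [0.6117, -0.1271, 0.1124]
tcp_rot: [0.731, 0.682, -0.0, -0.0]
contact_force: [-0.2, 0.3, -1.7]
finger_gap: 0.0484
gripper_force: 63.0
```

Call:
move_arm:
  moves:
    - {"linear":[0,0,1],"spin":0,"grip":0}
    - {"linear":[0,0,1.5],"spin":0,"grip":0}

```text
time: 11.55
ee_pos: [0.6117, -0.1272, 0.111]
tcp_rot: [0.731, 0.682, -0.0, -0.0]
contact_force: [0.7, -0.0, -2.2]
finger_gap: 0.048
gripper_force: 63.0
```

Call:
move_arm:
  moves:
    - {"linear":[0,0,0.7],"spin":0,"grip":0}
    - {"linear":[0,0,1.2],"spin":0,"grip":0}

```text
time: 11.8
ee_pos: [0.6118, -0.1274, 0.1106]
tcp_rot: [0.731, 0.682, 0.0, 0.0]
contact_force: [-2.4, 0.3, 4.2]
finger_gap: 0.0486
gripper_force: 63.7
```

Call:
move_arm:
  moves:
    - {"linear":[0,0,0],"spin":0,"grip":0.57}
    - {"linear":[0,0,0],"spin":0,"grip":0.6}
    - {"linear":[0,0,0],"spin":0,"grip":0.63}
    - {"linear":[0,0,0],"spin":0,"grip":0.66}
    - {"linear":[0,0,0],"spin":0,"grip":0.69}

```text
time: 12.42
ee_pos: [0.6117, -0.1272, 0.1098]
tcp_rot: [0.731, 0.682, -0.0, -0.0]
contact_force: [-0.6, 0.5, -0.7]
finger_gap: 0.0586
gripper_force: 0.2
```

Call:
move_arm:
  moves:
    - {"linear":[0,0,0],"spin":0,"grip":0.72}
    - {"linear":[0,0,0],"spin":0,"grip":0.76}
    - {"linear":[0,0,0],"spin":0,"grip":0.82}
    - {"linear":[0,-3,0],"spin":0,"grip":0.92}
    - {"linear":[0,-6,0],"spin":0,"grip":1}

```text
time: 13.05
ee_pos: [0.6055, -0.1268, 0.1099]
tcp_rot: [0.731, 0.682, -0.0, -0.0]
contact_force: [0.7, -0.6, 0.0]
finger_gap: 0.0853
gripper_force: 0.0
```

```bash
python3 go.py .604 -.1275 .22 -.073;  python3 - <<'E'
from plant import arm,vision
import cv2,pickle
from h import *
np.set_printoptions(precision=4,suppress=True)
s=arm.get_state();p=vision.grab_frame("wrist");pickle.dump((s,p),open('w5.pkl','wb'));cv2.imwrite('pics/w5.png',p['img'][...,::-1])
E
```

```text
t 13.05 tcp [ 0.605 -0.127  0.11 ] h -0.07 shift [  -0.806   -1.459 -110.087] spin 0.003 gap 0.0853 F [ 0.673 -0.587  0.002] q [-0.066  0.73   0.402  1.66  -0.363  0.826  0.423]
```

View pics/w5.png

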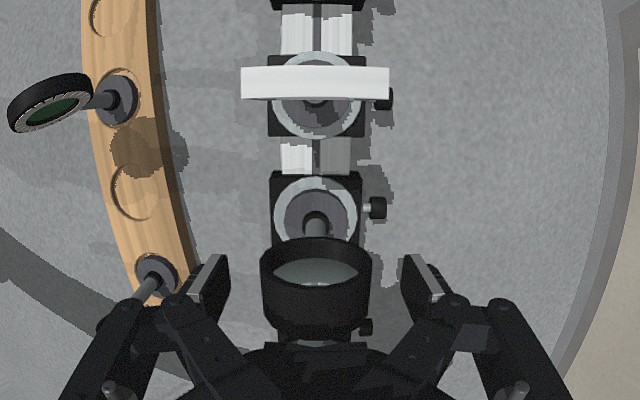

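The lens stands upright with its foot (315,215) centred on the pad, and the filter on the next carrier is undisturbed. The polariser is next.

Call:
move_arm:
  moves:
    - {"linear":[0,0,-20],"spin":0,"grip":1}
    - {"linear":[0,0,-70],"spin":0,"grip":1}
    - {"linear":[0,0,-112],"spin":0,"grip":1}
    - {"linear":[0,-20,-115],"spin":0,"grip":1}
    - {"linear":[0,-55,-115],"spin":-0.1,"grip":1}

```text
time: 13.72
ee_pos: [0.5513, -0.123, 0.2256]
tcp_rot: [0.695, 0.719, 0.0, 0.001]
contact_force: [-0.7, -0.7, -0.4]
finger_gap: 0.0851
gripper_force: 0.0
```

```bash
python3 go.py .4405 -.0212 .22 .26
```

```text
t 13.72 tcp [ 0.551 -0.123  0.226] h 0.033 shift [ 105.472 -107.328    5.213] spin -0.227 gap 0.0851 F [-0.662 -0.659 -0.438] q [-0.106  0.515  0.446  1.696 -0.257  0.986  0.465]
```

Call:
move_arm:
  moves:
    - {"linear":[37,-38,2],"spin":-0.08,"grip":1}
    - {"linear":[75,-76,4],"spin":-0.16,"grip":1}
    - {"linear":[105,-107,5],"spin":-0.227,"grip":1}
    - {"linear":[105,-107,5],"spin":-0.227,"grip":1}
    - {"linear":[105,-107,5],"spin":-0.227,"grip":1}

```text
time: 14.35
ee_pos: [0.4416, -0.0216, 0.2204]
tcp_rot: [0.611, 0.792, 0.0, 0.001]
contact_force: [-0.4, -1.6, -0.2]
finger_gap: 0.0852
gripper_force: 0.0
```

```bash
cat > look.py <<'E'
from plant import arm,vision
from h import *
np.set_printoptions(precision=4,suppress=True)
s=arm.get_state();p=vision.grab_frame("wrist");print('tcp',s['ee_pos']);report(s,p);foot(s,p)
E
python3 go.py .4405 -.0212 .075 .26; python3 look.py
```

```text
t 14.35 tcp [ 0.442 -0.022  0.22 ] h 0.256 shift [  0.831  -1.155 145.366] spin -0.004 gap 0.0852 F [-0.364 -1.569 -0.23 ] q [-0.304  0.328  0.402  2.017 -0.171  0.827  0.452]
tcp [ 0.4416 -0.0216  0.2204]
pad 1514 [0.6226 0.1338 0.0477] (626.2141723632812, 135.27503967285156) 31.195846557617188
pad 1644 [0.6178 0.0531 0.0478] (619.992431640625, 52.33342742919922) 31.272974014282227
opt 1732 [ 0.4397 -0.0191  0.1162] 0.13217772505068115 ((439.90350341796875, -21.009017944335938), (63.04622268676758, 13.461938858032227), 14.892123222351074)
opt 551 [ 0.4454 -0.1872  0.1001] 0.1165889744811223 ((445.84051513671875, -188.66244506835938), (35.10688018798828, 10.4942626953125), 7.631689071655273)
```

Call:
move_arm:
  moves:
    - {"linear":[1,-1.5,40],"spin":0,"grip":1}
    - {"linear":[1,-1.5,85],"spin":0,"grip":1}
    - {"linear":[1,-1.5,125],"spin":0,"grip":1}
    - {"linear":[1,-1.5,145],"spin":0,"grip":1}
    - {"linear":[1,-1.5,145],"spin":0,"grip":1}

```text
time: 15.02
ee_pos: [0.4391, -0.0218, 0.0735]
tcp_rot: [0.611, 0.791, -0.001, -0.001]
contact_force: [0.1, -0.2, 0.6]
finger_gap: 0.0851
gripper_force: 0.0
```

```bash
python3 go.py .440 -.021 .075 .26
```

```text
t 15.03 tcp [ 0.439 -0.022  0.074] h 0.255 shift [ 0.511  1.069 -1.476] spin -0.005 gap 0.0851 F [ 0.149 -0.173  0.561] q [-0.18   0.575  0.259  2.179 -0.341  0.427  0.607]
```

Call:
move_arm:
  moves:
    - {"linear":[0.5,1,-1],"spin":0,"grip":0.85}
    - {"linear":[0.5,1,-1],"spin":0,"grip":0.78}
    - {"linear":[0.5,1,-1],"spin":0,"grip":0.7}
    - {"linear":[0.5,1,-1],"spin":0,"grip":0.4}
    - {"linear":[0.5,1,-1],"spin":0,"grip":0}

```text
time: 15.65
ee_pos: [0.441, -0.02, 0.0773]
tcp_rot: [0.611, 0.792, 0.001, 0.001]
contact_force: [-0.6, 0.3, 5.3]
finger_gap: 0.0616
gripper_force: 64.4
```

Call:
move_arm:
  moves:
    - {"linear":[0,0,0],"spin":0,"grip":0}
    - {"linear":[0,0,-3],"spin":0,"grip":0}
    - {"linear":[0,0,-15],"spin":0,"grip":0}
    - {"linear":[0,0,-55],"spin":0,"grip":0}
    - {"linear":[0,0,-110],"spin":0,"grip":0}

```text
time: 16.27
ee_pos: [0.4386, -0.0197, 0.1867]
tcp_rot: [0.611, 0.792, -0.001, -0.001]
contact_force: [1.1, 0.4, -2.7]
finger_gap: 0.0611
gripper_force: 66.8
```

```bash
python3 go.py .6183 .053 .25 -.073
```

```text
t 16.27 tcp [ 0.439 -0.02   0.187] h 0.257 shift [ 24.64  192.035 -63.986] spin 0.33 gap 0.0611 F [ 1.081  0.428 -2.693] q [-0.302  0.378  0.402  2.067 -0.215  0.74   0.493]
```

Call:
move_arm:
  moves:
    - {"linear":[5,20,-45],"spin":0.05,"grip":0}
    - {"linear":[11,70,-64],"spin":0.13,"grip":0}
    - {"linear":[17,125,-64],"spin":0.22,"grip":0}
    - {"linear":[23,172,-64],"spin":0.3,"grip":0}
    - {"linear":[25,192,-64],"spin":0.33,"grip":0}

```text
time: 16.9
ee_pos: [0.6205, 0.0556, 0.2494]
tcp_rot: [0.732, 0.682, -0.0, -0.0]
contact_force: [-0.4, -0.1, -3.0]
finger_gap: 0.0615
gripper_force: 67.1
```

Call:
move_arm:
  moves:
    - {"linear":[0,0,8],"spin":0,"grip":0}
    - {"linear":[0,0,16],"spin":0,"grip":0}
    - {"linear":[0,0,16],"spin":0,"grip":0}

```text
time: 17.27
ee_pos: [0.6174, 0.0525, 0.233]
tcp_rot: [0.733, 0.68, -0.001, -0.001]
contact_force: [-0.1, 0.4, -3.6]
finger_gap: 0.0608
gripper_force: 67.1
```

```bash
python3 go.py .6183 .053 .118 -.073; python3 look.py
```

```text
t 17.27 tcp [0.617 0.052 0.233] h -0.074 shift [  0.656   1.281 114.997] spin -0.001 gap 0.0608 F [-0.117  0.428 -3.613] q [-0.399  0.603  0.479  1.523 -0.298  1.093  0.072]
tcp [0.6174 0.0525 0.233 ]
pad 2381 [0.6253 0.1348 0.0476] (625.1066284179688, 134.8007049560547) 30.331464767456055
pad 1798 [0.6186 0.057  0.0477] (619.2457275390625, 52.64750671386719) 30.409183502197266
opt 361 [ 0.4458 -0.1874  0.1017] 0.11756072242287614 ((445.8660888671875, -189.31398010253906), (35.10149383544922, 11.02439022064209), 4.7300286293029785)
foot-tcp mm [-1.5999 -1.2767] 22.326200485229492 2462 z -0.05363681560517544
```

Call:
move_arm:
  moves:
    - {"linear":[2,2.5,30],"spin":0,"grip":0}
    - {"linear":[2,2.5,70],"spin":0,"grip":0}
    - {"linear":[2,2.5,102],"spin":0,"grip":0}
    - {"linear":[2,2.5,115],"spin":0,"grip":0}
    - {"linear":[2,2.5,117],"spin":0,"grip":0}

```text
time: 17.95
ee_pos: [0.6219, 0.0547, 0.117]
tcp_rot: [0.732, 0.681, -0.0, -0.0]
contact_force: [-0.3, 0.3, -2.4]
finger_gap: 0.0612
gripper_force: 67.0
```

Call:
move_arm:
  moves:
    - {"linear":[0,0,1],"spin":0,"grip":0}
    - {"linear":[0,0,2],"spin":0,"grip":0}
    - {"linear":[0,0,2.5],"spin":0,"grip":0}

```text
time: 18.32
ee_pos: [0.6224, 0.055, 0.1152]
tcp_rot: [0.732, 0.681, 0.001, 0.0]
contact_force: [-0.3, -0.0, -2.4]
finger_gap: 0.0613
gripper_force: 67.0
```

Shift back by about 2 mm in x while lowering to touch.

Call:
move_arm:
  moves:
    - {"linear":[-0.5,-2,1],"spin":0,"grip":0}
    - {"linear":[-0.5,-2,2],"spin":0,"grip":0}
    - {"linear":[-0.5,-2,2.5],"spin":0,"grip":0}

```text
time: 18.7
ee_pos: [0.6198, 0.0546, 0.1118]
tcp_rot: [0.732, 0.681, -0.0, -0.0]
contact_force: [-0.2, 0.6, -2.6]
finger_gap: 0.0613
gripper_force: 67.0
```

Call:
move_arm:
  moves:
    - {"linear":[0,0,0.7],"spin":0,"grip":0}
    - {"linear":[0,0,1],"spin":0,"grip":0}

```text
time: 18.95
ee_pos: [0.6199, 0.0546, 0.1114]
tcp_rot: [0.732, 0.681, 0.0, -0.0]
contact_force: [-0.9, 0.3, 1.7]
finger_gap: 0.0613
gripper_force: 67.5
```

Call:
move_arm:
  moves:
    - {"linear":[0,0,0.3],"spin":0,"grip":0.73}
    - {"linear":[0,0,0.3],"spin":0,"grip":0.76}
    - {"linear":[0,0,0.3],"spin":0,"grip":0.8}
    - {"linear":[0,0,0.3],"spin":0,"grip":0.9}
    - {"linear":[0,-1.5,0.3],"spin":0,"grip":1}

```text
time: 19.58
ee_pos: [0.6185, 0.0546, 0.1106]
tcp_rot: [0.732, 0.681, 0.0, 0.0]
contact_force: [0.2, 0.2, -0.7]
finger_gap: 0.0856
gripper_force: 0.0
```

Call:
move_arm:
  moves:
    - {"linear":[0,0,0],"spin":0,"grip":1}
    - {"linear":[0,0,-20],"spin":0,"grip":1}
    - {"linear":[0,0,-70],"spin":0,"grip":1}
    - {"linear":[0,0,-112],"spin":0,"grip":1}
    - {"linear":[-20,-40,-115],"spin":0,"grip":1}

```text
time: 20.2
ee_pos: [0.5811, 0.0387, 0.2291]
tcp_rot: [0.731, 0.682, 0.004, 0.003]
contact_force: [-0.8, -0.9, -1.0]
finger_gap: 0.0857
gripper_force: 0.0
```

```bash
python3 go.py .4458 -.1890 .22 .12
```

```text
t 20.2 tcp [0.581 0.039 0.229] h -0.07 shift [-236.584 -119.258    7.529] spin -0.19 gap 0.0857 F [-0.833 -0.886 -1.029] q [-0.409  0.542  0.486  1.65  -0.289  1.011  0.101]
```

Call:
move_arm:
  moves:
    - {"linear":[-40,-20,2],"spin":-0.04,"grip":1}
    - {"linear":[-95,-48,4],"spin":-0.08,"grip":1}
    - {"linear":[-150,-76,6],"spin":-0.12,"grip":1}
    - {"linear":[-200,-101,7],"spin":-0.16,"grip":1}
    - {"linear":[-236,-119,7],"spin":-0.19,"grip":1}

```text
time: 20.82
ee_pos: [0.4393, -0.1915, 0.219]
tcp_rot: [0.665, 0.747, -0.0, 0.0]
contact_force: [0.0, 0.1, 0.6]
finger_gap: 0.0856
gripper_force: 0.0
```

Call:
move_arm:
  moves:
    - {"linear":[0,0,0],"spin":0,"grip":1}
    - {"linear":[0,0,0],"spin":0,"grip":1}

```text
time: 21.08
ee_pos: [0.4416, -0.1884, 0.2187]
tcp_rot: [0.664, 0.747, 0.0, -0.0]
contact_force: [0.6, 0.7, 0.4]
finger_gap: 0.0856
gripper_force: 0.0
```

```bash
python3 go.py .4458 -.1890 .076 .12; python3 look.py;python3 - <<'E'
from plant import vision
import cv2
p=vision.grab_frame("wrist");cv2.imwrite('pics/w6.png',p['img'][...,::-1])
E
```

```text
t 21.07 tcp [ 0.442 -0.188  0.219] h 0.117 shift [ -1.154   4.003 142.69 ] spin -0.003 gap 0.0856 F [0.582 0.725 0.434] q [ 0.026  0.397  0.465  1.927 -0.23   0.87   0.726]
tcp [ 0.4416 -0.1884  0.2187]
opt 737 [ 0.4455 -0.1888  0.1056] 0.11793395931872219 ((445.5895690917969, -189.9635009765625), (34.195274353027344, 10.556154251098633), 5.436678409576416)
```

View pics/w6.png

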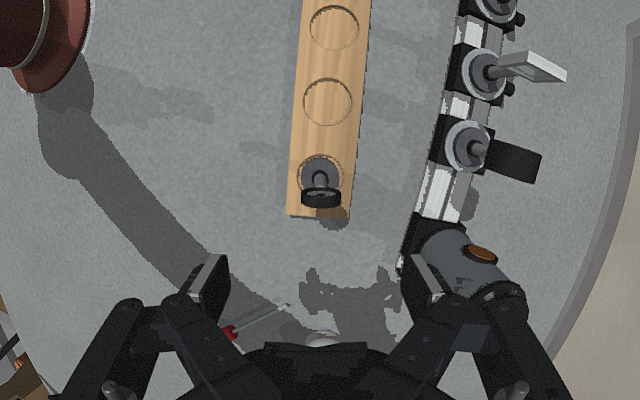

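The iris at (321,197) is just right of centre, with the lens and filter standing on their carriers at right. Descending.

Call:
move_arm:
  moves:
    - {"linear":[-1.5,4,40],"spin":0.01,"grip":1}
    - {"linear":[-1.5,4,85],"spin":0.01,"grip":1}
    - {"linear":[-1.5,4,122],"spin":0.01,"grip":1}
    - {"linear":[-1.5,4,141],"spin":0.01,"grip":1}
    - {"linear":[-1.5,4,141],"spin":0.01,"grip":1}

```text
time: 21.8
ee_pos: [0.4451, -0.1885, 0.0762]
tcp_rot: [0.667, 0.745, -0.0, -0.002]
contact_force: [0.8, -0.3, 0.3]
finger_gap: 0.0856
gripper_force: 0.0
```

```bash
python3 go.py .4455 -.1893 .077 .11
```

```text
t 21.8 tcp [ 0.445 -0.188  0.076] h 0.109 shift [-0.841  0.278 -0.757] spin -0.001 gap 0.0856 F [ 0.803 -0.345  0.303] q [ 0.133  0.619  0.332  2.063 -0.39   0.522  0.858]
```

Call:
move_arm:
  moves:
    - {"linear":[-0.5,0.3,0],"spin":0,"grip":0.75}
    - {"linear":[-0.5,0.3,0],"spin":0,"grip":0.55}
    - {"linear":[-0.5,0.3,0],"spin":0,"grip":0.46}
    - {"linear":[-0.5,0.3,0],"spin":0,"grip":0.3}
    - {"linear":[-0.5,0.3,0],"spin":0,"grip":0}

```text
time: 22.42
ee_pos: [0.4464, -0.1908, 0.0785]
tcp_rot: [0.668, 0.744, 0.0, 0.001]
contact_force: [-0.4, 0.8, 6.0]
finger_gap: 0.0333
gripper_force: 59.3
```

Call:
move_arm:
  moves:
    - {"linear":[0,0,0],"spin":0,"grip":0}
    - {"linear":[0,0,0],"spin":0,"grip":0}

```text
time: 22.68
ee_pos: [0.4464, -0.1908, 0.0785]
tcp_rot: [0.668, 0.744, 0.0, 0.001]
contact_force: [-0.4, 0.3, 6.2]
finger_gap: 0.0335
gripper_force: 59.3
```

Call:
move_arm:
  moves:
    - {"linear":[0,0,-4],"spin":0,"grip":0}
    - {"linear":[0,0,-20],"spin":0,"grip":0}
    - {"linear":[0,0,-65],"spin":0,"grip":0}
    - {"linear":[0,0,-120],"spin":0,"grip":0}
    - {"linear":[20,0,-175],"spin":0,"grip":0}

```text
time: 23.3
ee_pos: [0.4426, -0.1717, 0.2538]
tcp_rot: [0.67, 0.743, -0.001, -0.0]
contact_force: [2.5, 0.8, -2.9]
finger_gap: 0.0334
gripper_force: 60.4
```

```bash
python3 go.py .53 .13 .255 -.073
```

```text
t 23.3 tcp [ 0.443 -0.172  0.254] h 0.104 shift [291.008 118.128  -1.61 ] spin 0.177 gap 0.0334 F [ 2.491  0.764 -2.867] q [-0.048  0.348  0.508  1.888 -0.202  0.957  0.655]
```

Call:
move_arm:
  moves:
    - {"linear":[35,14,0],"spin":0.02,"grip":0}
    - {"linear":[85,34,0],"spin":0.05,"grip":0}
    - {"linear":[138,56,0],"spin":0.08,"grip":0}
    - {"linear":[192,78,0],"spin":0.11,"grip":0}
    - {"linear":[245,99,0],"spin":0.14,"grip":0}

```text
time: 23.92
ee_pos: [0.5152, 0.0853, 0.2519]
tcp_rot: [0.719, 0.695, -0.001, -0.0]
contact_force: [0.3, -1.2, -1.5]
finger_gap: 0.0331
gripper_force: 60.4
```

```bash
python3 go.py .6250 .1345 .255 -.073
```

```text
t 23.93 tcp [0.515 0.085 0.252] h -0.034 shift [ 52.96  108.079  -3.29 ] spin 0.039 gap 0.0331 F [ 0.346 -1.194 -1.503] q [-0.533  0.425  0.478  1.77  -0.227  1.003 -0.003]
```

Call:
move_arm:
  moves:
    - {"linear":[20,40,-3],"spin":0.02,"grip":0}
    - {"linear":[40,80,-3],"spin":0.03,"grip":0}
    - {"linear":[53,107,-2],"spin":0.039,"grip":0}
    - {"linear":[53,107,10],"spin":0.039,"grip":0}
    - {"linear":[53,107,18],"spin":0.039,"grip":0}

```text
time: 24.55
ee_pos: [0.6227, 0.1323, 0.2326]
tcp_rot: [0.732, 0.681, -0.002, -0.001]
contact_force: [-0.1, -0.6, -3.4]
finger_gap: 0.0332
gripper_force: 60.8
```

Call:
move_arm:
  moves:
    - {"linear":[0,0,0],"spin":0,"grip":0}
    - {"linear":[0,0,0],"spin":0,"grip":0}

```text
time: 24.8
ee_pos: [0.6241, 0.1325, 0.2351]
tcp_rot: [0.732, 0.681, 0.0, 0.0]
contact_force: [-0.0, 0.9, -2.3]
finger_gap: 0.0335
gripper_force: 60.8
```

```bash
python3 go.py .6248 .1345 .118 -.073; python3 look.py
```

```text
t 24.8 tcp [0.624 0.133 0.235] h -0.073 shift [  1.986   0.501 117.08 ] spin 0.0 gap 0.0335 F [-0.044  0.915 -2.272] q [-0.503  0.626  0.459  1.466 -0.293  1.118 -0.064]
tcp [0.6241 0.1325 0.2351]
pad 1752 [0.6257 0.1398 0.0477] (625.577392578125, 134.7415313720703) 30.088516235351562
foot-tcp mm [-0.2442  0.6372] 22.094148635864258 2516 z -0.054706586566171056
```

Call:
move_arm:
  moves:
    - {"linear":[1.5,1,30],"spin":0,"grip":0}
    - {"linear":[1.5,1,70],"spin":0,"grip":0}
    - {"linear":[1.5,1,102],"spin":0,"grip":0}
    - {"linear":[1.5,1,114],"spin":0,"grip":0}
    - {"linear":[1.5,1,116],"spin":0,"grip":0}

```text
time: 25.48
ee_pos: [0.6259, 0.1344, 0.1189]
tcp_rot: [0.732, 0.681, 0.0, 0.0]
contact_force: [-0.1, 0.2, -2.3]
finger_gap: 0.0333
gripper_force: 60.8
```

Call:
move_arm:
  moves:
    - {"linear":[0,0,1],"spin":0,"grip":0}
    - {"linear":[0,0,2],"spin":0,"grip":0}
    - {"linear":[0,0,3],"spin":0,"grip":0}

```text
time: 25.85
ee_pos: [0.626, 0.1345, 0.1164]
tcp_rot: [0.732, 0.681, 0.001, 0.0]
contact_force: [0.9, -0.9, -2.5]
finger_gap: 0.0332
gripper_force: 60.8
```

Call:
move_arm:
  moves:
    - {"linear":[0,0,1],"spin":0,"grip":0}
    - {"linear":[0,0,1.8],"spin":0,"grip":0}
    - {"linear":[0,0,1.8],"spin":0,"grip":0}

```text
time: 26.22
ee_pos: [0.6255, 0.1344, 0.1137]
tcp_rot: [0.732, 0.681, -0.0, -0.0]
contact_force: [0.5, -0.0, -2.8]
finger_gap: 0.0334
gripper_force: 60.8
```

Call:
move_arm:
  moves:
    - {"linear":[0,0,0.6],"spin":0,"grip":0}
    - {"linear":[0,0,0.8],"spin":0,"grip":0}

```text
time: 26.48
ee_pos: [0.6256, 0.1344, 0.113]
tcp_rot: [0.732, 0.681, -0.0, -0.0]
contact_force: [-0.1, 0.6, -2.5]
finger_gap: 0.0334
gripper_force: 60.8
```

Call:
move_arm:
  moves:
    - {"linear":[0,0,0.5],"spin":0,"grip":0}
    - {"linear":[0,0,1],"spin":0,"grip":0}

```text
time: 26.72
ee_pos: [0.6257, 0.1344, 0.1126]
tcp_rot: [0.732, 0.681, 0.0, 0.0]
contact_force: [-0.9, 0.6, 1.3]
finger_gap: 0.0332
gripper_force: 61.3
```

Call:
move_arm:
  moves:
    - {"linear":[0,0,0.3],"spin":0,"grip":0.4}
    - {"linear":[0,0,0.3],"spin":0,"grip":0.45}
    - {"linear":[0,0,0.3],"spin":0,"grip":0.55}
    - {"linear":[0,0,0.3],"spin":0,"grip":0.75}
    - {"linear":[0,0,0.3],"spin":0,"grip":1}

```text
time: 27.35
ee_pos: [0.6256, 0.1344, 0.1116]
tcp_rot: [0.732, 0.681, -0.0, 0.0]
contact_force: [-0.4, -0.9, -0.6]
finger_gap: 0.0799
gripper_force: 0.0
```

Call:
move_arm:
  moves:
    - {"linear":[0,0,0],"spin":0,"grip":1}
    - {"linear":[0,0,-20],"spin":0,"grip":1}
    - {"linear":[0,0,-70],"spin":0,"grip":1}
    - {"linear":[0,0,-120],"spin":0,"grip":1}
    - {"linear":[0,-50,-130],"spin":0,"grip":1}

```text
time: 27.98
ee_pos: [0.5802, 0.137, 0.2458]
tcp_rot: [0.733, 0.681, 0.004, 0.004]
contact_force: [-0.2, 0.7, -0.8]
finger_gap: 0.0853
gripper_force: 0.0
```

Call:
move_arm:
  moves:
    - {"linear":[0,-40,0],"spin":0,"grip":1}
    - {"linear":[0,-90,0],"spin":0,"grip":1}
    - {"linear":[0,-120,0],"spin":0,"grip":1}
    - {"linear":[0,-120,0],"spin":0,"grip":1}
    - {"linear":[0,-120,0],"spin":0,"grip":1}

```text
time: 28.6
ee_pos: [0.4571, 0.1466, 0.2421]
tcp_rot: [0.732, 0.681, 0.001, 0.001]
contact_force: [-0.3, 0.4, 0.0]
finger_gap: 0.0854
gripper_force: 0.0
```

Run:
```python
from plant import vision
from h import *
np.set_printoptions(precision=4,suppress=True)
p=vision.grab_frame("top");P=cloud(p);X,Y,Z=P[...,0],P[...,1],P[...,2]
for m in comps((X>.55)&(X<.68)&(Y>-.18)&(Y<.19)&(Z>.115)&(Z<.18),20):
    q=P[m];print('opt',m.sum(),q.mean(0),q[:,2].max(),cv2.minAreaRect((q[:,:2]*1000).astype(np.float32)))
a=p['img'][130:240,220:520,::-1]
s=vision.grab_frame("side");b=s['img'][100:390,220:440,::-1]
cv2.imwrite('pics/f_top.png',cv2.resize(a,None,fx=2.6,fy=2.6,interpolation=cv2.INTER_CUBIC));cv2.imwrite('pics/f_side.png',cv2.resize(b,None,fx=2,fy=2,interpolation=cv2.INTER_CUBIC))
```

```text
opt 168 [0.617  0.0543 0.1573] 0.16859267255699306 ((618.4115600585938, 54.10407257080078), (12.873995780944824, 60.371803283691406), 86.17575073242188)
opt 81 [0.6253 0.135  0.1435] 0.1562555632142959 ((625.944580078125, 135.31361389160156), (9.893790245056152, 32.83088302612305), 86.70589447021484)
opt 131 [ 0.6095 -0.0407  0.1489] 0.16078636491047416 ((610.9640502929688, -41.64268112182617), (10.1057710647583, 46.401817321777344), 85.76175689697266)
opt 293 [ 0.6039 -0.1252  0.1498] 0.1612773753590384 ((605.2402954101562, -126.16490936279297), (26.186790466308594, 49.633453369140625), 86.0657730102539)
```

View pics/f_side.png

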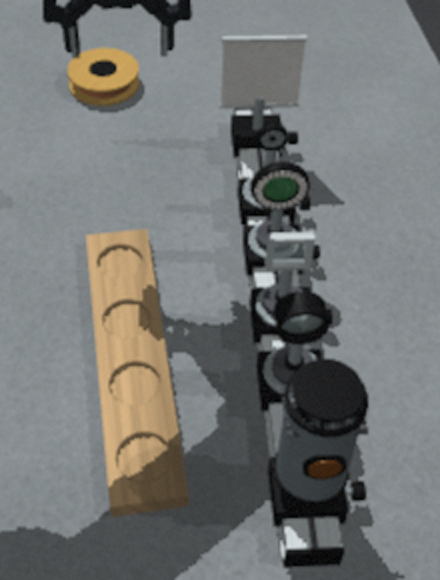

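View pics/f_top.png

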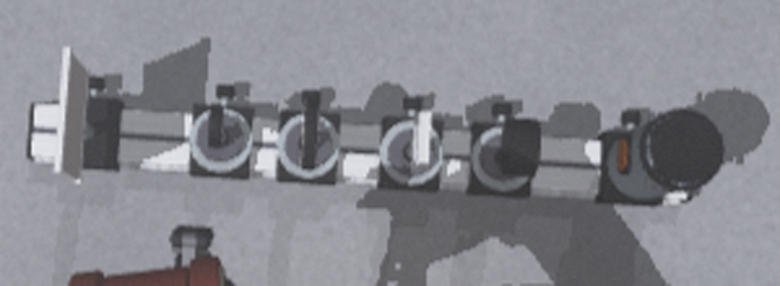

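All four optics stand upright and centred on their pads. From the lamp, the order is lens (505,155), filter (410,150), polariser (310,140), iris (218,138). They are square to the rail within about 0.5°, and the coil hasn't moved.

```bash
python3 -c "
from plant import arm
print(arm.finish_job())"
```

```text
the job is handed in; nothing more can be done
None
```

The job is handed in: from the lamp, the lens, filter, polariser and iris each stand upright and centred on their carriers, square to the beam, and the coil was left where it lay; the arm's clock read about 29 s of the 93 s allowed.

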